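# Hold a field probe centred in the guide over a circuit board

## Robot

A 6-joint arm with a two-finger parallel gripper is mounted at the origin on the work surface. World frame = base frame: x ahead of the robot, y to its left, z up, the work surface at z = 0. Lengths are in mm, angles in rad, forces in N, time in s.
With the tool pointing down it reaches from about 300 to 775 mm from the base axis. Payload 14.6 kg.
Tool frame: the origin (TCP) lies on the front face of the gripper's body, between the roots of the fingers; the fingertips stand 73 mm ahead of it and the grasp point (between the pads) lies env.tcp_to_grasp ahead of it (env.tcp_to_grasp is the distance from the TCP to the grasp point, in mm); z points along the fingers, y is the line along which they close (so a half turn about z gives the same grasp; the last joint's range is limited). The gripper opens to 85 mm and grips with 20 to 120 N. Pads are 22 mm wide; open, the fingers measure 114 mm over their backs; the gripper's body (76 mm by 85 mm) begins 54 mm behind the grasp point. The pads swing forward as they close: fully open they stand 13 mm farther back than shut.
Start: joints at [-0.067, 0.3, 1.521, -0, 1.321, -0.067], TCP at [549.991, -0.002, 303.881] pointing down, gripper open.
Joint ranges: [-3.03, 3.03], [-0.79, 2.21], [0.23, 2.52], [-1.04, 4.18], [0, 3.07], [-2.55, 2.55]. Speed limits (rad/s): [2.22, 2.22, 2.57, 3.14, 3.14, 3.14].

## Interface

Orientations are given as a unit quaternion [w, x, y, z].
In Python, from rig import readout, optics, order, env gives the robot as it stands.
- The arm moves only by the shell command python3 -m jog 'ROWS' [OPENING] [FORCE]. ROWS is JSON, a list that holds one entry, the list of rows, each a list of 6 numbers: the shift along the tool's x, y, z in m, then the turn, a rotation vector about the tool's x, y, z in rad. In form: [[[tx, ty, tz, ax, ay, az], ...]]. A call has 1 to 8 rows; each row shifts and turns the commanded pose from where the row before left it, along the tool's axes as they then stand; what a row does not reach is not made up. A row lasts 1/8 s, in which the tool goes at most 62.5 mm and 10.7 degrees, less where a joint would pass 70% of its speed; a pose out of reach is approached as far as the arm can. A call is refused whole if a number of a shift passes 0.0625 or a number of a turn 0.188, either way. A call with a gripper value outside its range is refused whole. OPENING is the opening, from -1 (shut) to 1 (fully open), set as the call begins (- or left out, the last holds). The fingers move at their own pace and stop on an object; FORCE is the grip in N (left out, the last holds). Time passes only in rows, so rows that do not move let the fingers close. It gives the time, the measured TCP pose, the force, the opening and the grip force at its end, in the units of the state.
- readout.sense(): the state, without advancing time (a new reading comes with each control period).
- optics.get_image(name): name is "scene" or "side" or "wrist"; returns (picture, depth): 480x640x3 uint8, red, green, blue; 480x640 float32, mm along the optical axis (not along the pixel's ray), 0 where there is no reading.
- optics.get_calibration(name): a dict with "K" (3x3 intrinsics, pixels), "origin" and "attitude" of the camera in the world. Camera axes: x right, y up, looking along -z (the intrinsics and any distortion apply to the point x, -y, -z); pixel columns grow to the right and rows downward; lengths in mm; the calibration is good to about 2 mm. A picture is of the moment at which its call begins: read the wrist's pose just before it. get_calibration takes no time and is no camera call; for the wrist camera it gives the pose at the moment of the call.
- order.close_job(): hands the job in; it is judged then, once.
The state is a dict: "t": time; "joints": joint angles; "joint_velocities": joint speeds; "joint_torque": joint torques, N m; "ee_pos": TCP position; "ee_rot": TCP orientation; "ft_force": force on the tool from outside, world axes, zero at the start; "torque": the same for the moment, N m; "width": finger opening in mm; "gripper_force": force on a finger pad.
Only numpy, scipy, OpenCV 4.12 (cv2) and the standard library are available. Lean on these libraries where they do the work, as an engineer would, in place of code of your own. Each camera call takes 0.05 s, during which the arm holds its last target. There are 200 camera calls.

## Task

Take the yellow-handled probe out of its grey holder and lower its brass rod, upright, through the blue guide ring over the circuit board, never letting the probe touch the ring or anything else of either test fixture. Finish while still holding it there by the handle: still, upright, centred in the blue ring, with the tip about halfway between the underside of the ring and the chip below. Leave the orange-ringed fixture, the red spool, the jar and the screwdriver alone.

Things in the scene. Friction and masses are not known exactly. Their poses are not given: they have to be found in the camera images.
- probe: Field probe, 90 g or so, 160 mm long, standing upright in the holder at the start. Origin at the lower tip of the rod, on its axis; z runs up the rod to the handle. From the tip up: brass rod 8 mm in diameter to z = 90 mm; black round flange 40 mm in diameter, z = 90 to 96 mm; yellow square handle 26 x 26 mm, z = 96 to 156 mm, its faces square to the probe's x and y axes; small black stub 12 mm in diameter on top, to z = 163 mm.
- holder: Grey upright tube 48 mm outside, 28 mm bore, open at the top, on a dark round foot 72 mm wide; 105 mm high; fixed to the bench. Origin at the centre of its underside, z up. The probe hangs in it by its flange, rod down the bore, tip 15 mm above the bench; it lifts straight out, the tip clearing the rim after a 90 mm lift.
- fixture_blue: Test fixture with the BLUE guide ring, fixed to the bench: black base 110 x 100 mm, green circuit board with a black chip at its centre (chip top 20 mm above the bench), four posts, and a frosted, see-through, whitish guide plate 110 x 100 mm (66 to 74 mm above the bench; screw heads to 78 mm). The ring sits in the middle of the plate, above the chip. Origin at the centre of its underside, z up.
- blue_guide (a point): Centre of the upper mouth of the blue guide ring, 82 mm above the bench; z up along the bore. The ring is 34 mm outside, its bore 22 mm in diameter and 22 mm long, straight through; its underside is 60 mm above the bench, 40 mm above the chip.
- fixture_orange: A second fixture, the same in every size, with an ORANGE guide ring: not to be used or touched by the probe. Either fixture may stand on the left. Origin at the centre of its underside, z up.
- orange_guide (a point): Centre of the upper mouth of the orange guide ring, 82 mm above the bench.
- spool: Bystander: red spool standing on its end, 60 mm in diameter, 55 mm high, loose. Origin at the centre of its underside.
- jar: Bystander: closed amber jar with a steel lid, 48 mm in diameter, 55 mm high, loose. Origin at the centre of its underside.
- screwdriver: Bystander: blue-handled screwdriver, 180 mm long, lying loose along its x axis, handle towards -x. Origin under its middle.
Things that resemble listed ones, but are neither listed nor needed, are in the scene too. What is meant by the probe is not pink, and is the smaller of those in its own colour.

How it is judged:
By the outcome, as a careful person would: the job done as asked, in the order asked, and still so for the second after the job is handed in, while the arm keeps its last pose, push and grip.
It also fails if it takes over 51 s, if anything falls off the work surface, if the arm or the gripper's body presses on something with over 40 N, if the wrist force passes 120 N, or if a joint passes its speed limit or range.

## Working session

There is one attempt and no reset: what is moved stays moved. The work goes in short steps, Python scripts to look and compute and a shell command to move; the robot and the scene stay as the last step left them, time stands still between calls to the robot, and variables do not carry over. Pictures are saved under pics/ and viewed, at most 10 in all, crops included, and the job is handed in when it is done.

```bash
mkdir -p pics; ls; python3 - <<'E'
from rig import readout, optics, order, env
import cv2, numpy as np
print(env.tcp_to_grasp, readout.sense())
for n in ["scene","side"]:
    im,d=optics.get_image(n); cv2.imwrite(f"pics/{n}0.png",im[:,:,::-1]); np.savez(f"pics/{n}0.npz",im=im,d=d); print(n,optics.get_calibration(n))
E
```

```text
pics
53.900000000000006 {'t': 0.0, 'joints': array([-6.66077658e-02,  3.00536983e-01,  1.52160068e+00,  3.31039600e-05,
        1.32068728e+00, -6.65783342e-02]), 'joint_velocities': array([ 7.49355017e-04, -7.12373003e-04, -8.04836382e-04, -7.71309642e-05,
        4.03892436e-04, -1.33157098e-03]), 'joint_torque': array([ 2.33377898e-03, -5.43485534e+01, -3.61782753e+01,  2.82532977e-05,
        4.14875918e-03, -3.55991256e-05]), 'ee_pos': array([5.49852346e+02, 8.18027627e-03, 3.03276827e+02]), 'ee_rot': array([-4.74262542e-04,  7.07119956e-01,  7.07093337e-01, -3.93653288e-04]), 'ft_force': array([0.6777919 , 1.30974646, 0.19295143]), 'torque': array([-0.01049581,  0.06509989, -0.00272465]), 'gripper_force': 0.0, 'width': 84.93399834757862}
scene {'K': array([[596.21486834,   0.        , 317.53421353],
       [  0.        , 596.21486834, 235.69493054],
       [  0.        ,   0.        ,   1.        ]]), 'origin': array([1030.87154258,  530.4955146 , 1261.90345747]), 'attitude': array([0.30529545, 0.08625558, 0.2582098 , 0.91251431])}
side {'K': array([[453.61710794,   0.        , 309.22557417],
       [  0.        , 453.61710794, 245.26582933],
       [  0.        ,   0.        ,   1.        ]]), 'origin': array([ 461.29484554, -873.43028731,  661.86463619]), 'attitude': array([ 0.88787079,  0.4531335 , -0.04318712, -0.06701022])}
```

View pics/scene0.png

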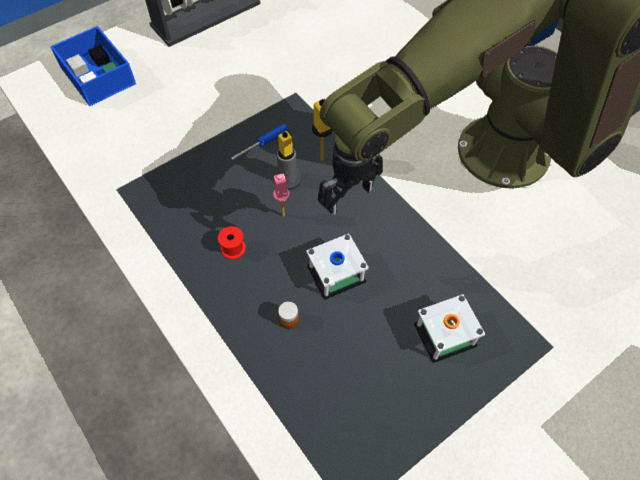

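View pics/side0.png

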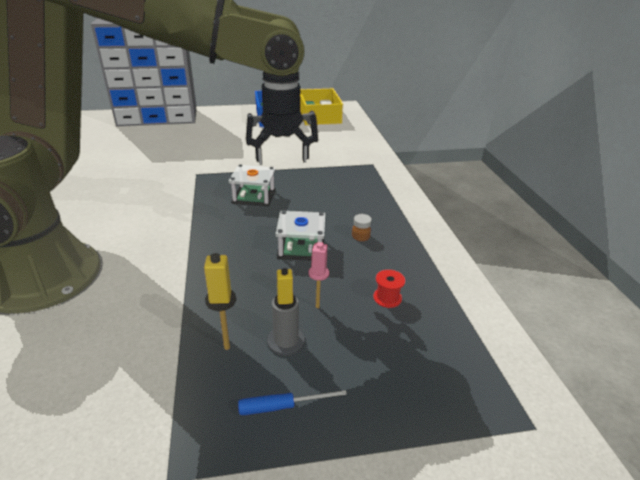

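Scene view candidates for the probe: the yellow handle in the grey holder at (285,145), a larger yellow probe at (322,118), and a pink one at (281,188). The description picks the small yellow one in the holder. In the side view these are at (285,288), (218,280) and (319,262). The blue ring is at (337,258) in the scene view and (301,222) in the side view. Orange is at (452,321).

```bash
cat > h.py <<'E'
import numpy as np, cv2
from scipy.spatial.transform import Rotation as R
def rot(q): return R.from_quat([q[1],q[2],q[3],q[0]]).as_matrix()
def cloud(d,cal):
    K=cal["K"]; v,u=np.mgrid[:480,:640]
    p=np.stack([(u-K[0,2])/K[0,0]*d,-(v-K[1,2])/K[1,1]*d,-d],-1)
    return p@rot(cal["attitude"]).T+np.asarray(cal["origin"])
def proj(P,cal):
    c=(np.atleast_2d(P)-cal["origin"])@rot(cal["attitude"]); K=cal["K"]
    return np.c_[K[0,2]+K[0,0]*c[:,0]/-c[:,2],K[1,2]-K[1,1]*c[:,1]/-c[:,2]]
E
python3 - <<'E'
from h import *
from rig import optics
crops=[]
for n,box,bb in [("scene",(262,110,330,215),(305,225,372,300)),("side",(195,240,345,350),(270,205,330,260))]:
    f=np.load(f"pics/{n}0.npz"); im,d=f["im"],f["d"]; P=cloud(d,optics.get_calibration(n))
    hsv=cv2.cvtColor(im,cv2.COLOR_RGB2HSV)
    m=np.zeros((480,640),bool)
    y=(hsv[...,0]>18)&(hsv[...,0]<32)&(hsv[...,1]>150)&(hsv[...,2]>60)&(d>0)
    _,lab,st,ce=cv2.connectedComponentsWithStats(y.astype(np.uint8))
    for i in range(1,len(st)):
        if st[i,4]>40:
            Q=P[lab==i]; print(n,"yellow",st[i],np.percentile(Q,[3,50,97],axis=0).round(0).tolist())
    for nm,lo,hi in [("blue",100,128),("orange",5,17)]:
        b=(hsv[...,0]>lo)&(hsv[...,0]<hi)&(hsv[...,1]>150)&(hsv[...,2]>90)&(d>0)
        Q=P; b&=(Q[...,2]>70)&(Q[...,2]<95)&(Q[...,0]<800)&(Q[...,0]>250)
        print(n,nm,b.sum(),np.percentile(Q[b],[3,50,97],axis=0).round(0).tolist() if b.sum() else "")
    x0,y0,x1,y1=box; crops.append(cv2.resize(im[y0:y1,x0:x1],(400,int(400*(y1-y0)/(x1-x0))),interpolation=cv2.INTER_CUBIC)[:600])
h=max(c.shape[0] for c in crops)
o=np.hstack([np.pad(c,((0,h-c.shape[0]),(0,0),(0,0))) for c in crops]); cv2.imwrite("pics/crop1.png",o[:,:,::-1]); print(o.shape)
E
```

```text
scene yellow [313 101  18  32 255] [[404.0, -288.0, 132.0], [426.0, -269.0, 167.0], [429.0, -257.0, 214.0]]
scene yellow [278 131  15  26 273] [[510.0, -288.0, 112.0], [527.0, -267.0, 150.0], [536.0, -263.0, 176.0]]
scene yellow [321 137   3  23  45] [[408.0, -275.0, 6.0], [412.0, -272.0, 51.0], [416.0, -269.0, 97.0]]
scene blue 610 [[584.0, -1030.0, 71.0], [703.0, -836.0, 79.0], [793.0, 36.0, 87.0]]
scene orange 119 [[481.0, 280.0, 72.0], [493.0, 293.0, 82.0], [510.0, 308.0, 87.0]]
side yellow [ 299   89   43   35 1101] [[726.0, 818.0, 9.0], [809.0, 835.0, 55.0], [872.0, 1030.0, 82.0]]
side yellow [205 255  26  49 959] [[394.0, -295.0, 134.0], [411.0, -292.0, 179.0], [427.0, -272.0, 209.0]]
side yellow [277 270  16  35 470] [[509.0, -292.0, 113.0], [521.0, -290.0, 149.0], [533.0, -272.0, 171.0]]
side blue 120 [[547.0, 6.0, 71.0], [583.0, 33.0, 79.0], [605.0, 1026.0, 82.0]]
side orange 42 [[483.0, 275.0, 73.0], [495.0, 294.0, 79.0], [506.0, 306.0, 83.0]]
(600, 800, 3)
```

View pics/crop1.png

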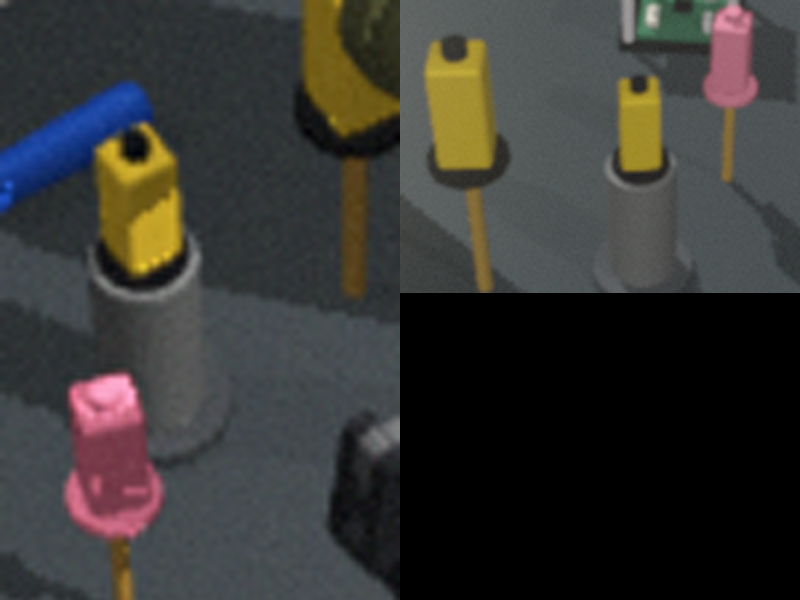

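The crop confirms it: the small yellow handle with its flange sits in the grey tube, while the bigger yellow and the pink ones are free-standing lookalikes. The arm starts near the blue fixture, so I'll take a wrist look now before moving.

```bash
cat >> h.py <<'E'
def snap(name):
    from rig import optics, readout
    s=readout.sense(); cal=optics.get_calibration("wrist"); im,d=optics.get_image("wrist")
    cv2.imwrite(f"pics/{name}.png",im[:,:,::-1]); np.savez(f"pics/{name}.npz",im=im,d=d)
    return s,cal,im,d,cloud(d,cal)
E
python3 - <<'E'
from h import *
s,cal,im,d,P=snap("w0")
print(cal)
hsv=cv2.cvtColor(im,cv2.COLOR_RGB2HSV)
b=(hsv[...,0]>100)&(hsv[...,0]<128)&(hsv[...,1]>130)&(hsv[...,2]>60)
print(b.sum()); Q=P[b&(d>0)]
if len(Q): print(np.percentile(Q,[2,50,98],axis=0).round(1))
f=np.load("pics/side0.npz"); from rig import optics
P=cloud(f["d"],optics.get_calibration("side")); print("pink",P[250:275,314:326].reshape(-1,3)[::20].round(0).tolist()); print("bigtop",P[258,215].round(0))
E
```

```text
{'K': array([[349.44541336,   0.        , 319.46120944],
       [  0.        , 349.44541336, 247.88659668],
       [  0.        ,   0.        ,   1.        ]]), 'origin': array([551.18689801,  66.00139309, 374.24679923]), 'attitude': array([ 9.91426373e-01, -1.30666076e-01,  3.50056522e-04, -3.79305716e-05])}
865
[[579.3   8.6  63.3]
 [596.8  22.4  82.3]
 [610.2  38.9  83.9]]
pink [[587.0, -198.0, 155.0], [601.0, -203.0, 155.0], [594.0, -203.0, 151.0], [587.0, -200.0, 145.0], [601.0, -206.0, 145.0], [594.0, -203.0, 139.0], [587.0, -201.0, 133.0], [601.0, -207.0, 134.0], [594.0, -202.0, 126.0], [587.0, -201.0, 121.0], [602.0, -206.0, 121.0], [594.0, -204.0, 116.0], [588.0, -200.0, 108.0], [602.0, -206.0, 109.0], [595.0, -203.0, 102.0]]
bigtop [ 411. -282.  218.]
```

View pics/w0.png

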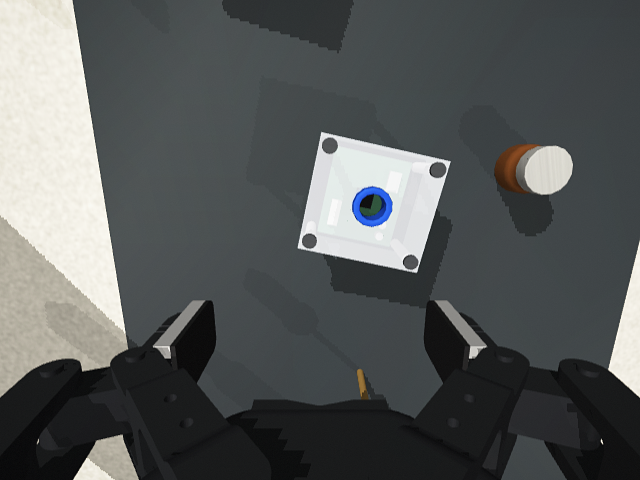

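Blue ring at pixel (372,206), roughly world (595,23). The jar is at (545,170) and the gripper fingers are at the bottom. I'll move to a look pose short of the holder, above everything there.

```bash
python3 -m jog '[[[-0.036,-0.005,0,0,0,0],[-0.036,-0.005,0,0,0,0],[-0.036,-0.005,0,0,0,0],[-0.036,-0.005,0,0,0,0],[-0.036,-0.004,0,0,0,0],[-0.036,-0.004,0,0,0,0],[0,0,0,0,0,0],[0,0,0,0,0,0]]]' 1
python3 - <<'E'
from h import *
s,cal,im,d,P=snap("w1")
print(s["t"],s["ee_pos"],s["ee_rot"])
hsv=cv2.cvtColor(im,cv2.COLOR_RGB2HSV)
y=(hsv[...,0]>18)&(hsv[...,0]<32)&(hsv[...,1]>150)&(hsv[...,2]>60)&(d>0)
t=y&(abs(P[...,2]-171)<3.5)&(abs(P[...,0]-522)<40)
Q=P[t]; print(len(Q),Q.mean(0),cv2.minAreaRect(Q[:,:2].astype(np.float32)))
q=y&(P[...,2]<168)&(P[...,2]>100); q&=(abs(P[...,0]-522)<40)
print(np.percentile(P[q],[2,50,98],axis=0).round(1))
E
```

```text
t: 1.15
ee_pos: [522.0, -215.6, 303.7]
ee_rot: [-0.0, 0.707, 0.707, -0.0]
ft_force: [0.1, 0.5, -0.1]
width: 85.5
gripper_force: 0.0
1.15 [ 521.98750678 -215.60464225  303.67395046] [-2.63527130e-04  7.07124641e-01  7.07088872e-01 -9.92761349e-06]
846 [ 521.70141253 -274.05993239  171.01237485] ((522.8651733398438, -275.8233642578125), (26.838960647583008, 25.798105239868164), 86.90576171875)
[[ 511.1 -265.5  115.8]
 [ 523.6 -263.6  145.4]
 [ 535.6 -262.7  167.3]]
```

View pics/w1.png

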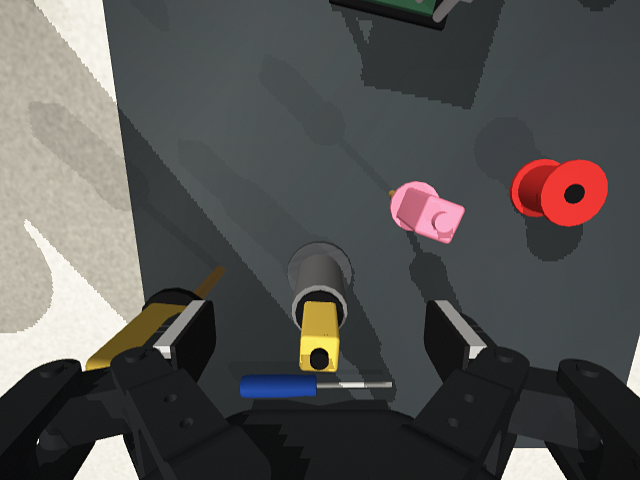

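Handle top is at pixel (320,345), centred at world (523,-276) with a yaw of about -3°. Pink is at (430,210) and the big yellow one is at (160,330); both are clear of the approach. Moving over it and down.

```bash
python3 -m jog '[[[-0.030,0.0005,0,0,0,0],[-0.030,0.0005,0,0,0,0],[0,0,0,0,0,0.05],[0,0,0.027,0,0,0],[0,0,0.027,0,0,0],[0,0,0.027,0,0,0],[0,0,0.027,0,0,0],[0,0,0,0,0,0]]]' 1
python3 -m jog '[[[0,0,0,0,0,0],[0,0,0,0,0,0],[0,0,0,0,0,0],[0,0,0,0,0,0],[0,0,0,0,0,0],[0,0,0,0,0,0]]]' -1 50
```

```text
t: 2.2
ee_pos: [522.8, -274.8, 194.3]
ee_rot: [-0.002, 0.724, 0.69, -0.0]
ft_force: [0.1, -0.6, 0.5]
width: 85.2
gripper_force: 0.0
t: 2.95
ee_pos: [523.1, -276.1, 196.7]
ee_rot: [0.001, 0.725, 0.689, 0.0]
ft_force: [-1.3, 0.9, 6.8]
width: 25.2
gripper_force: 49.9
```

```bash
python3 -m jog '[[[0,0,-0.008,0,0,0],[0,0,-0.016,0,0,0],[0,0,-0.020,0,0,0],[0,0,-0.020,0,0,0],[0,0,-0.020,0,0,0],[0,0,-0.020,0,0,0],[0,0,-0.012,0,0,0],[0,0,0,0,0,0]]]'
python3 - <<'E'
from h import *
from rig import optics
im,d=optics.get_image("side"); cal=optics.get_calibration("side"); cv2.imwrite("pics/side1.png",cv2.resize(im[130:350,190:420],None,fx=2.6,fy=2.6,interpolation=cv2.INTER_CUBIC)[:,:,::-1]); np.savez("pics/side1.npz",im=im,d=d)
E
```

```text
t: 3.95
ee_pos: [523.1, -276.1, 312.9]
ee_rot: [0.001, 0.725, 0.689, 0.0]
ft_force: [-0.2, -0.0, -0.9]
width: 25.7
gripper_force: 49.2
```

View pics/side1.png

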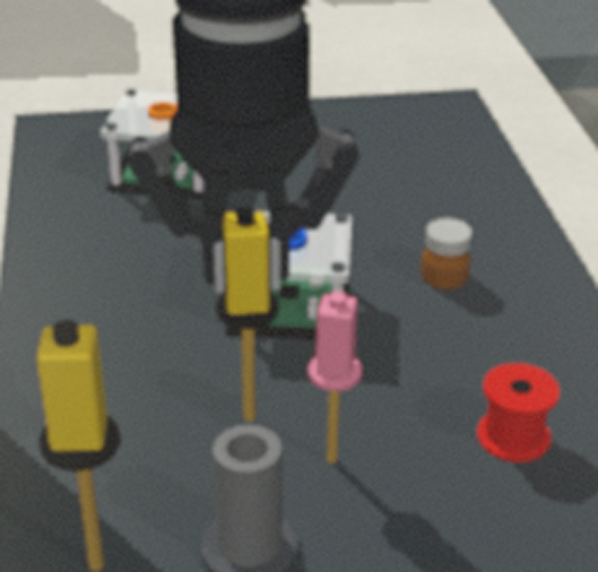

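The probe is out and hanging upright, with its tip above the holder rim. Next I'll work out the blue ring position from the first wrist image.

```bash
cat >> h.py <<'E'
def ring(im,d,P):
    hsv=cv2.cvtColor(im,cv2.COLOR_RGB2HSV)
    b=(hsv[...,0]>100)&(hsv[...,0]<128)&(hsv[...,1]>130)&(hsv[...,2]>60)&(abs(P[...,2]-82)<4)&(abs(P[...,0]-595)<60)&(abs(P[...,1]-23)<60)
    from scipy.optimize import least_squares
    Q=P[b]; c=Q[:,:2].mean(0)
    for _ in range(5): # outer boundary points: annulus mid radius 14 robust fit
        f=least_squares(lambda p:np.clip(np.abs(np.hypot(*(Q[:,:2]-p).T)-14)-3,0,None),c,loss="soft_l1"); c=f.x
    return c,Q[:,2].mean(),len(Q),cv2.minEnclosingCircle(Q[:,:2].astype(np.float32))
def rodaxis(s,off=(0,0)): pass
E
python3 - <<'E'
from h import *
from rig import readout
f=np.load("pics/w0.npz")
cal=dict(K=np.array([[349.44541336,0,319.46120944],[0,349.44541336,247.88659668],[0,0,1]]),origin=np.array([551.18689801,66.00139309,374.24679923]),attitude=[9.91426373e-01,-1.30666076e-01,3.50056522e-04,-3.79305716e-05])
P=cloud(f["d"],cal); r=ring(f["im"],f["d"],P); print(r)
s=readout.sense(); 
print("tool delta to above ring",rot(s["ee_rot"]).T@(np.r_[r[3][0],s["ee_pos"][2]]-s["ee_pos"]), rot(s["ee_rot"]).round(3))
E
```

```text
(array([595.08612617,  23.71985093]), np.float64(82.33316813255637), 725, ((594.8905639648438, 23.37596893310547), 16.81319808959961))
tool delta to above ring [ 3.02568163e+02  5.69092014e+01 -1.51583904e-02] [[ 0.05   0.999  0.   ]
 [ 0.999 -0.05  -0.   ]
 [-0.     0.    -1.   ]]
```

```bash
python3 -m jog '[[[0.020,0.004,0,0,0,0],[0.040,0.0075,0,0,0,0],[0.050,0.0095,0,0,0,0],[0.055,0.0105,0,0,0,0],[0.055,0.0105,0,0,0,0],[0.045,0.008,0,0,0,0],[0.028,0.005,0,0,0,0],[0.0095,0.002,0,0,0,0]]]'
python3 -m jog '[[[0,0,0,0,0,0],[0,0,0,0,0,0],[0,0,0,0,0,0],[0,0,0,0,0,0]]]'
python3 - <<'E'
from h import *
from rig import optics
s,cal,im,d,P=snap("w2"); print(ring(im,d,P))
print(s["ee_pos"],s["ee_rot"])
x,y=proj([[595,23.4,82]],cal)[0]; print(x,y)
for n in ["side","scene"]:
    im2,d2=optics.get_image(n); np.savez(f"pics/{n}2.npz",im=im2,d=d2)
S=np.load("pics/side2.npz")["im"]; C=np.load("pics/scene2.npz")["im"]
a=proj([[595,23.4,130]],optics.get_calibration("side"))[0].astype(int); b=proj([[595,23.4,130]],optics.get_calibration("scene"))[0].astype(int)
cr=lambda im,c,h:cv2.resize(im[c[1]-h:c[1]+h,c[0]-h:c[0]+h],(400,400),interpolation=cv2.INTER_CUBIC)
cv2.imwrite("pics/c2.png",np.hstack([cr(S,a,60),cr(C,b,50)])[:,:,::-1]); print(a,b)
E
```

```text
t: 5.0
ee_pos: [594.9, 25.6, 311.1]
ee_rot: [-0.0, 0.724, 0.69, -0.0]
ft_force: [-0.2, -0.6, -1.0]
width: 25.5
gripper_force: 49.2
t: 5.5
ee_pos: [595.0, 22.7, 311.9]
ee_rot: [0.0, 0.725, 0.689, 0.0]
ft_force: [0.4, 0.0, -1.8]
width: 25.4
gripper_force: 49.2
(array([595.43995047,  23.79518838]), np.float64(82.36222780849153), 591, ((595.3907470703125, 23.663103103637695), 16.871700286865234))
[594.97750275  22.73024553 311.94402999] [1.81781703e-05 7.24839754e-01 6.88917507e-01 2.15366195e-05]
317.9220960619538 231.0632495079489
[301 201] [337 246]
```

View pics/w2.png

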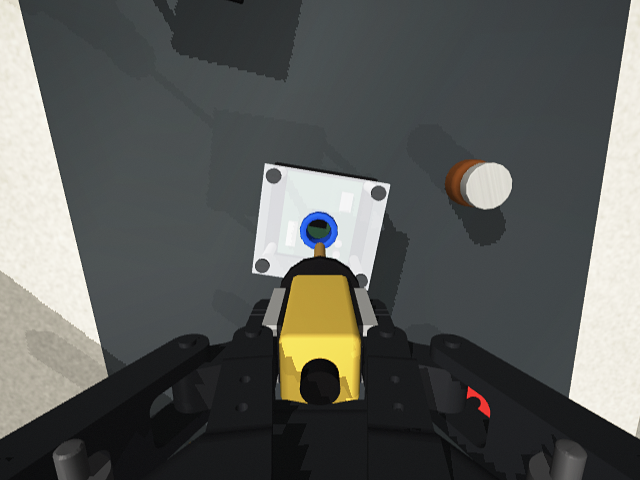

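View pics/c2.png

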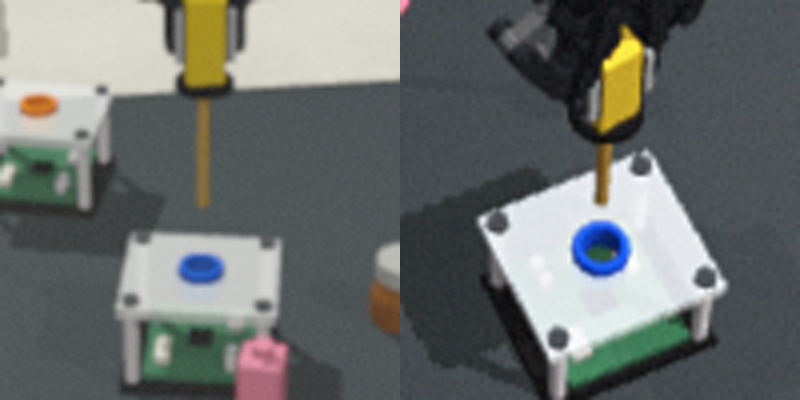

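The rod hangs over the blue ring in all views: ring at (318,231) and rod at (320,248) in the wrist image. Next I'll measure the rod axis and tilt relative to the ring.

```bash
cat > rod.py <<'E'
from h import *
from rig import optics
from scipy.optimize import least_squares
def rodfit(tag,zt,C=(595.2,23.5),z0=None):
    obs=[]
    for n in ["side","scene"]:
        im=np.load(f"pics/{n}{tag}.npz")["im"]; cal=optics.get_calibration(n)
        hsv=cv2.cvtColor(im,cv2.COLOR_RGB2HSV).astype(int)
        lo=proj([[*C,max(zt,90)]],cal)[0]; hi=proj([[*C,zt+88]],cal)[0]
        def mid(mask,r,c,w=9):
            wt=np.where(mask[r,c-w:c+w+1])[0]; return (wt.mean()+c-w) if len(wt)>1 else None
        br=(hsv[...,0]>8)&(hsv[...,0]<28)&(hsv[...,1]>90)
        rc=proj([[*C,82]],cal)[0]
        bl=(hsv[...,0]>100)&(hsv[...,0]<128)&(hsv[...,1]>130)&(hsv[...,2]>60)
        q=np.zeros_like(bl); i,j=rc.round().astype(int)[::-1]; q[i-12:i+13,j-16:j+17]=1
        v,u=np.where(bl&q); bias=(u.min()+u.max())/2-rc[0]; print(n,"ring cols",u.min(),u.max(),"bias",bias.round(2))
        for r in range(int(hi[1])+3,int(lo[1])-1):
            c=int(round(lo[0]+(hi[0]-lo[0])*(r-lo[1])/(hi[1]-lo[1])))
            m=mid(br,r,c)
            if m is not None: obs.append((n,r,m-bias))
    cs={n:optics.get_calibration(n) for n in ["side","scene"]}
    zs=np.linspace(zt,zt+88,60)
    def pred(p):
        out={}
        for n in cs:
            L=proj(np.c_[p[0]+p[2]*(zs-zt),p[1]+p[3]*(zs-zt),zs],cs[n]); out[n]=L[np.argsort(L[:,1])]
        return out
    def res(p):
        o=pred(p); return [np.interp(r,o[n][:,1],o[n][:,0])-m for n,r,m in obs]
    f=least_squares(res,[*C,0,0],loss="soft_l1"); print(len(obs),"tip xy",f.x[:2].round(2),"tilt deg",np.degrees(f.x[2:]).round(2),"rms",np.sqrt(np.mean(f.fun**2)).round(2),"d to ring",(np.array(C)-f.x[:2]).round(2)); return f.x
E
python3 - <<'E'
from rod import *
rodfit(2,131)
f=np.load("pics/w2.npz"); im,d=f["im"],f["d"]; cal=optics.get_calibration("wrist"); P=cloud(d,cal)
hsv=cv2.cvtColor(im,cv2.COLOR_RGB2HSV)
b=(hsv[...,0]>8)&(hsv[...,0]<28)&(hsv[...,1]>100)&(P[...,2]<222)&(P[...,2]>110)&(abs(P[...,0]-595)<12); b[260:]=0
v,u=np.where(b); Q=P[b]; print("wrist brass",u.min(),u.max(),v.min(),v.max()); print(Q[::max(1,len(Q)//12)].round(1).tolist())
fl=(hsv[...,2]<70)&(abs(P[...,2]-227)<4)&(np.hypot(P[...,0]-595,P[...,1]-23)<24); print("flange",np.percentile(P[fl],[0,50,100],axis=0).round(1).tolist() if fl.sum() else 0)
E
```

```text
side ring cols 295 307 bias -0.25
scene ring cols 330 344 bias 0.45
46 tip xy [595.27  20.89] tilt deg [0.67 0.34] rms 0.19 d to ring [-0.07  2.61]
wrist brass 314 324 243 255
[[594.7, 26.3, 134.9], [597.6, 26.6, 139.5], [593.2, 25.0, 138.4], [594.0, 26.0, 144.8], [594.1, 26.0, 147.8], [594.1, 25.9, 150.1], [594.1, 25.8, 152.2], [593.4, 25.1, 152.2], [592.6, 23.9, 150.1], [599.5, 24.5, 153.7], [598.8, 25.5, 159.6], [598.1, 25.9, 163.0], [597.5, 25.8, 165.2]]
flange [[577.6, 26.7, 223.2], [597.0, 36.6, 226.9], [615.3, 42.7, 228.8]]
```

```bash
python3 -m jog '[[[0.0014,0,0.004,0,0,0],[0,0,0.009,0,0,0],[0,0,0.010,0,0,0],[0,0,0.008,0,0,0],[0,0,0.002,0,0,0],[0,0,0,0,0,0],[0,0,0,0,0,0],[0,0,0,0,0,0]]]'
python3 - <<'E'
from rod import *
s,cal,im,d,P=snap("w3"); print(ring(im,d,P)); print(s["ee_pos"])
for n in ["side","scene"]:
    im2,d2=optics.get_image(n); np.savez(f"pics/{n}3.npz",im=im2,d=d2)
rodfit(3,s["ee_pos"][2]-181.7)
hsv=cv2.cvtColor(im,cv2.COLOR_RGB2HSV)
b=(hsv[...,0]>8)&(hsv[...,0]<28)&(hsv[...,1]>100)&(P[...,2]<s["ee_pos"][2]-92)&(P[...,2]>85)&(abs(P[...,0]-595)<12); b[262:]=0
Q=P[b]; print("zmin",Q[:,2].min())
g=least_squares(lambda p:np.hypot(Q[:,0]-p[0],Q[:,1]-p[1])-4,[595,22],loss="soft_l1"); print("wrist rod centre",g.x,len(Q),np.std(g.fun))
E
```

```text
t: 6.65
ee_pos: [595.2, 24.7, 279.1]
ee_rot: [0.0, 0.725, 0.689, 0.0]
ft_force: [-0.0, 0.3, -1.4]
width: 25.8
gripper_force: 49.2
(array([595.39797201,  23.71421402]), np.float64(82.31837157956299), 675, ((595.2752685546875, 23.69373321533203), 16.802309036254883))
[595.16736816  24.66640884 279.1489689 ]
side ring cols 295 307 bias -0.25
scene ring cols 330 344 bias 0.45
45 tip xy [595.73  24.12] tilt deg [ 0.06 -0.74] rms 0.25 d to ring [-0.53 -0.62]
zmin 101.16625318971379
wrist rod centre [596.44821957  24.13225953] 129 0.1580742052114578
```

The rod is within 1 mm of the ring axis. Lowering straight down by 57 mm.

```bash
python3 -m jog '[[[-0.0003,-0.0007,0.003,0,0,0],[0,0,0.008,0,0,0],[0,0,0.010,0,0,0],[0,0,0.010,0,0,0],[0,0,0.010,0,0,0],[0,0,0.010,0,0,0],[0,0,0.005,0,0,0],[0,0,0.001,0,0,0]]]'
python3 -m jog '[[[0,0,0,0,0,0],[0,0,0,0,0,0],[0,0,0,0,0,0],[0,0,0,0,0,0]]]'
python3 - <<'E'
from rod import *
s,cal,im,d,P=snap("w4"); print(s["ee_pos"],s["ft_force"],abs(s["joint_velocities"]).max())
for n in ["side","scene"]:
    im2,d2=optics.get_image(n); np.savez(f"pics/{n}4.npz",im=im2,d=d2)
rodfit(4,s["ee_pos"][2]-181.7)
hsv=cv2.cvtColor(im,cv2.COLOR_RGB2HSV)
b=(hsv[...,0]>8)&(hsv[...,0]<28)&(hsv[...,1]>100)&(P[...,2]<s["ee_pos"][2]-92)&(P[...,2]>50)&(abs(P[...,0]-595)<12); b[262:]=0
Q=P[b]
if len(Q)>10:
    g=least_squares(lambda p:np.hypot(Q[:,0]-p[0],Q[:,1]-p[1])-4,[595,22],loss="soft_l1"); print("wrist rod centre",g.x,len(Q),Q[:,2].min(),np.std(g.fun))
S=np.load("pics/side4.npz")["im"]; C=np.load("pics/scene4.npz")["im"]
cr=lambda im,c,h:cv2.resize(im[c[1]-h:c[1]+h,c[0]-h:c[0]+h],(400,400),interpolation=cv2.INTER_CUBIC)
cv2.imwrite("pics/c4.png",np.hstack([cr(S,(301,215),45),cr(C,(337,255),45)])[:,:,::-1])
E
```

```text
t: 7.8
ee_pos: [594.4, 24.4, 221.6]
ee_rot: [-0.0, 0.725, 0.689, -0.0]
ft_force: [-0.1, -0.2, -1.2]
width: 25.5
gripper_force: 49.2
t: 8.3
ee_pos: [594.4, 24.4, 222.0]
ee_rot: [0.0, 0.725, 0.689, 0.0]
ft_force: [-0.2, -0.9, -2.0]
width: 25.5
gripper_force: 49.2
[594.41128115  24.40964868 222.00992326] [-0.15384267 -0.89656799 -2.01595102] 0.0017794238179100164
side ring cols 295 307 bias -0.25
scene ring cols 330 344 bias 0.45
9 tip xy [596.47  30.6 ] tilt deg [-1.21 -6.04] rms 0.13 d to ring [-1.27 -7.1 ]
wrist rod centre [595.64669546  23.84169302] 80 50.5614446058797 0.14247910404216715
```

View pics/c4.png

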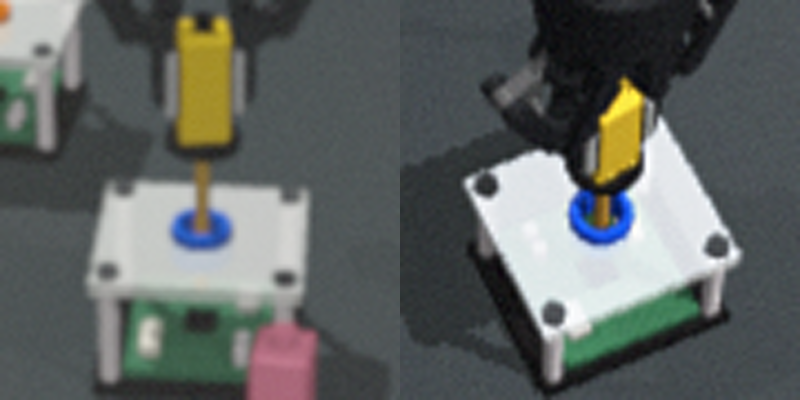

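The rod passes through the blue ring at (202,228) and (603,212) in the crops with clear space around it. The wrist fit puts it within 0.5 mm of the ring axis, with the tip at about 40 mm, and the arm is still. (The last side/scene fit had only 9 rows of visible rod, so I'm ignoring it.) Handing in.

```bash
python3 -c "
from rig import order
print(order.close_job())"
```

```text
the job is handed in; nothing more can be done
None
```

I handed the job in with the small yellow probe still gripped by its handle, its rod through the blue ring within about 0.5 mm of centre, and its tip at about 40 mm (worked out from the arm's pose), halfway between ring and chip, after about 8.5 s and with no sign of contact in the force readings.

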